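Hang the display ledge on the slotted stand

ROBOT

A 7-joint arm with a two-finger parallel gripper is mounted at the origin on the work surface. World frame = base frame: x ahead of the robot, y to its left, z up, the work surface at z = 0. Lengths are in m, angles in rad, forces in N, time in s.
With the tool pointing down it reaches from about 0.4 to 0.875 m from the base axis. Payload 19.3 kg.
Tool frame: the origin (TCP) lies midway between the tips of the shut fingers; the grasp point (between the pads) lies 19 mm behind it; z points along the fingers, y is the line along which they close (so a half turn about z gives the same grasp; the last joint's range is limited). The gripper opens to 85 mm and grips with 20 to 120 N. Pads are 22 mm wide; open, the fingers measure 114 mm over their backs; the gripper's body (76 mm by 85 mm) begins 54 mm behind the grasp point. The pads swing forward as they close: fully open they stand 13 mm farther back than shut.
Start: joints at [-1.393, 0.521, -0.036, 1.599, 0.021, 1.021, -0.113], TCP at [0.153, 0.606, 0.231] pointing down, gripper open.
Joint ranges: [-2.91, 2.91], [-0.3, 2.13], [-1.5, 1.42], [0.17, 2.43], [-1.26, 4.41], [0.16, 1.93], [-2.52, 2.52]. Speed limits (rad/s): [1.89, 1.89, 2.39, 2.39, 3.01, 3.01, 3.01].

INTERFACE

Orientations are given as [roll, pitch, yaw] about the fixed x, y, z axes, in that order (R = Rz(yaw) Ry(pitch) Rx(roll)).
In Python, from workcell import telemetry, grab_frame, calibration, bot, outline_of, landmark_of gives the robot as it stands. The module is installed in compiled form; this text tells all that it offers.
- The arm moves only by the shell command python3 -m inch 'ROWS' [FORCE]. ROWS is JSON, a list of rows, each a list of 7 numbers: the shift along the tool's x, y, z in m, then the turn, a rotation vector about the tool's x, y, z in rad, then the closure, from 0 (fully open) to 1 (shut). A call has 1 to 5 rows; each row shifts and turns the commanded pose from where the row before left it, along the tool's axes as they then stand; what a row does not reach is not made up. A row lasts 1/10 s, in which the tool goes at most 50 mm and 8.59 degrees, less where a joint would pass 70% of its speed; a pose out of reach is approached as far as the arm can. A call is refused whole if a number of a shift passes 0.05 or a number of a turn 0.15, either way. A call with a gripper value outside its range is refused whole. The fingers move at their own pace and stop on an object; FORCE is the grip in N (left out, the last holds). Time passes only in rows, so rows that do not move let the fingers close. It gives the time, the measured TCP pose, the force, the opening and the grip force at its end, in the units of the state.
- telemetry.observe(): the state, without advancing time (a new reading comes with each control period).
- grab_frame(name): name is "scene" or "top" or "wrist"; returns the picture (384x512x3 uint8, red, green, blue); there is no depth.
- calibration(name): a dict with "fovy" (degrees; the focal length in pixels is half the picture's height over the tangent of half this angle, whatever the lens; pixels are square), "cx", "cy" (the principal point, pixels), "pose" (4x4, takes a point from camera to world coordinates). Camera axes: x right, y down, z forward; pixel columns grow to the right and rows downward; lengths in m; the calibration is good to about 2 mm. A picture is of the moment at which its call begins: read the wrist's pose just before it. calibration takes no time and is no camera call; for the wrist camera it gives the pose at the moment of the call.
- bot.job_done(): hands the job in; it is judged then, once.
Trained networks look in the newest picture that a camera, given by its name, has taken for a name from the list of things; names that differ only in an ending like _2 or _b are one class to them, and where a whole thing is asked for, a point or a joint stands for the part that bears it (a point fixed in the world has none). Each returns a list of dicts, best first, with "score" (0 to 1); they miss things now and then, are a little off and sometimes report something else, mostly with a low value. They report only what shows in the picture. A call takes as long as a camera call. They do not tell look-alikes from the thing itself.
- outline_of(label, camera): "region" (384x512 bool, what is visible of it) and "rect" ([left, top, right, bottom] in pixels, round what is visible of it).
- landmark_of(label, camera): "xy" ([column, row] in pixels: a listed point, or the origin of a listed thing).
The state is a dict: "clock": time; "qpos": joint angles; "qd": joint speeds; "joint_efforts": joint torques, N m; "position": TCP position; "tool_rot": TCP orientation; "force": force on the tool from outside, world axes, zero at the start; "moment": the same for the moment, N m; "grip_width": finger opening in m; "finger_force": force on a finger pad.
Only numpy, scipy, OpenCV 4.12 (cv2) and the standard library are available. Lean on these libraries where they do the work, as an engineer would, in place of code of your own. Each camera call takes 0.05 s, during which the arm holds its last target. There are 200 camera calls.

TASK

Hang the small two-bay display ledge on the slotted plate of the stand on the counter: feed both hooked tabs on its back into the two slots, then press it straight down until it sits fully home and the plate's spring catch snaps out over its bottom rim, and let go. Take it gently, never ramming or forcing the ledge against the stand, and leave the other things on the counter where they are.

Things in the scene. Friction and masses are not known exactly. Their poses are not given: they have to be found in the camera images.
- ledge: Loose grey steel two-bay display ledge, 0.3 to 0.45 kg, standing on its floor. Origin: centre of its underside; z up, +x to its back plate. Floor 70 (x) x 96 (y) x 4 mm, heavy front bar 14 mm high, x -35 to -27, which balances it about the divider's middle. Back plate 96 wide, 70 high, 4 thick (outer face x = +35), with a window at |y| < 12, z 4 to 22, above the bottom rim.
- ledge_grip (a point): Grip point in the divider between the ledge's bays: (-2, 0, 40) mm from the ledge's origin. The divider is an upright rib 10 mm thick in y, at y = 0, x from -31 to +31 mm, its top at z = 58 mm. Axes as the ledge's.
- ledge_tabs (a point): Point (35, 0, 50) mm from the ledge's origin: on the back plate's outer face, midway between its two hooked tabs, at their undersides. Tabs at y = -30 and +30, 6 mm wide, 6 mm high (z 50 to 56), running 11 mm out (x 35 to 46). At the end of each a lip 5 mm thick (x 41 to 46) hangs down to z = 38. Axes as the ledge's.
- stand: Fixed stand: foot 8 mm thick (x -40 to +85, y -84 to +84), two posts, and a grey slotted plate 160 wide (y), 4 thick, z 18 to 137, its front face the plane x = 0, looking to -x. The plate is clamped where it was left: up to 14 mm along y and 4 mm in z off these figures, slots and catch with it; not measured, find it by feel or sight. Origin: on the counter. Ledge +x goes along +x.
- stand_seat (a point): Point (0, 0, 95) mm from the stand's origin: nominally on the plate's front face, midway between its two slots, at their lower ends (the plate may be off, see stand). Slots at y = -30 and +30, 10 mm wide, 24 high (z 95 to 119). Lips pass while the tab point is 12 to 18 mm above the slots' lower ends; then down until the tabs rest on those ends. Axes as the stand's.
- catch (a joint): Spring catch low in the plate's middle: tongue 18 mm wide, 13 long, hinged at its top (31 mm under the slots' lower ends), slanting out and down to 5 mm off the face. 0 = out, 0.4 rad = flush. The ledge's bottom rim rides down over it (takes 4 to 12 N besides its weight; value over 0.1); near the bottom it snaps out (below 0.1) through the plate's window over the rim and stops it rising.
- pen: Bystander: tortoiseshell plastic pen, 130 mm long, 11 mm thick, lying along its y. Origin: under its middle.
- stamp_pad: Bystander: squat black stamp pad case, 70 x 110 x 25 mm. Origin: centre of its underside.
- key_ring: Bystander: chrome key ring, 38 mm across, with two flat keys reaching 67 mm along its +x, 4 mm high. Origin: under the ring's centre.
- battery: Bystander: brown plastic battery pack, 55 x 70 x 26 mm. Origin: centre of its underside.
- paper_roll: Bystander: standing paper roll, 56 mm across, 57 mm high. Origin: centre of its underside.
- stapler: Bystander: desk stapler, 130 x 35 x 54 mm, along its x. Origin: centre of its underside.
Things that resemble listed ones, but are neither listed nor needed, are in the scene too. What is shaped like the ledge but brown, green or turquoise is not meant.

How it is judged:
On the way, in this order (a step that is already met when the one before it is completed fails the run):
1. the ledge is lifted clear of the counter (height (world z) of ledge above 0.03 m), for 0.1 s.
2. both tabs are through their slots, the ledge not yet down (x of ledge_tabs in the frame of stand between -0.007 and 0.003 m and y of ledge_tabs in the frame of stand between -0.018 and 0.018 m and z of ledge_tabs in the frame of stand between 0.102 and 0.119 m), for 0.05 s.
At the end, for the whole second after the job is handed in: The ledge hangs by both tabs, pressed down (tab undersides 88.5 to 101.5 mm up, as the plate is set), its back within 5 mm of the plate, within 18 mm of the stand's middle, upright and straight within 0.07 rad, the catch sprung out (below 0.12 rad) over its rim, at rest and let go (x of ledge_tabs in the frame of stand between -0.005 and 0.002 m and y of ledge_tabs in the frame of stand between -0.018 and 0.018 m and z of ledge_tabs in the frame of stand between 0.0885 and 0.1015 m and angle between the z axis of ledge and the z axis of stand, either way round below 0.07 rad and angle between the x axis of ledge and the x axis of stand, either way round below 0.07 rad and value of joint catch below 0.12 rad and linear speed of ledge below 0.02 m/s); the robot touches nothing.
It fails at once if the ledge is rammed or forced against the stand or its plate (over 35 N) (contact force between ledge and stand above 35 N).
It fails at once if the arm or fingers strike the stand (over 30 N) (contact force between any of the arm, the fingers and stand above 30 N).
It fails at once if another thing on the counter is shifted by more than 20 mm (distance of any of pen, stamp_pad, key_ring, battery, paper_roll, stapler from where it was at the start of the episode above 0.02 m).
It also fails if it takes over 67 s, if anything falls off the work surface, if the arm or the gripper's body presses on something with over 40 N, if the wrist force passes 120 N, or if a joint passes its speed limit or range.

## Working session

There is one attempt and no reset: what is moved stays moved. The work goes in short steps, Python scripts to look and compute and a shell command to move; the robot and the scene stay as the last step left them, time stands still between calls to the robot, and variables do not carry over. Pictures are saved under pics/ and viewed, at most 10 in all, crops included, and the job is handed in when it is done.

```bash
mkdir -p pics; ls; cat > h.py <<'E'
import numpy as np, cv2
from workcell import *
def ray(cam,uv,c=None):
    c=c or calibration(cam); P=np.array(c["pose"]); f=192/np.tan(np.radians(c["fovy"])/2)
    d=P[:3,:3]@np.array([(uv[0]-c["cx"])/f,(uv[1]-c["cy"])/f,1]); return P[:3,3],d/np.linalg.norm(d)
def onz(cam,uv,z,c=None):
    o,d=ray(cam,uv,c); return o+d*(z-o[2])/d[2]
def proj(cam,p,c=None):
    c=c or calibration(cam); P=np.array(c["pose"]); f=192/np.tan(np.radians(c["fovy"])/2)
    q=P[:3,:3].T@(np.array(p)-P[:3,3]); return np.array([q[0]/q[2]*f+c["cx"],q[1]/q[2]*f+c["cy"]])
def tri(rays):
    A=sum(np.eye(3)-np.outer(d,d) for o,d in rays); b=sum((np.eye(3)-np.outer(d,d))@o for o,d in rays)
    return np.linalg.solve(A,b)
E
python3 - <<'E'
from h import *
np.set_printoptions(precision=4,suppress=True)
print(telemetry.observe())
ims=[]
for n in ["scene","top"]:
    im=grab_frame(n); cv2.imwrite(f"pics/{n}0.png",im[:,:,::-1]); c=calibration(n); print(n,c["fovy"],c["cx"],c["cy"]); print(np.array(c["pose"]))
    for l in ["ledge","stand","ledge_tabs","ledge_grip","stand_seat","catch","pen","stamp_pad","key_ring","battery","paper_roll","stapler"]:
        for r in landmark_of(l,n)[:3]: print(n,l,round(r["score"],2),np.round(r["xy"],1), onz(n,r["xy"],{"ledge_tabs":.05,"ledge_grip":.04,"stand_seat":.095}.get(l,0))[:2])
E
```

```text
pics
{'clock': 0.0, 'qpos': array([-1.3932,  0.5221, -0.0363,  1.6   ,  0.0212,  1.0211, -0.1128]), 'qd': array([-0.0014,  0.0014,  0.0018, -0.0002, -0.0008,  0.0004, -0.0019]), 'joint_efforts': array([ -0.002 , -92.7097,   1.9788, -36.992 ,   0.0178,   0.0081,
         0.    ]), 'position': array([0.1532, 0.6056, 0.2307]), 'tool_rot': array([-3.1404,  0.0001,  2.8938]), 'force': array([ 0.3954,  0.265 , -0.3568]), 'moment': array([-0.0629, -0.0575, -0.0067]), 'finger_force': 0.0, 'grip_width': 0.08519595148447347}
scene 47.504838903949164 261.38837943119466 187.56598764089563
[[ 0.1428  0.8433 -0.5181  1.1551]
 [ 0.9897 -0.126   0.0677 -0.0895]
 [-0.0082 -0.5225 -0.8526  1.1508]
 [ 0.      0.      0.      1.    ]]
scene ledge 0.91 [112.9 151.2] [ 0.2459 -0.4586]
scene ledge 0.83 [113.4 207.6] [ 0.46 -0.45]
scene ledge 0.83 [330.6 280.3] [0.778  0.1465]
scene stand 0.65 [295.6 218.7] [0.5778 0.0866]
scene ledge_tabs 0.9 [197.1 208.5] [ 0.5288 -0.1952]
scene ledge_tabs 0.84 [120.7 192.1] [ 0.4404 -0.4147]
scene ledge_tabs 0.84 [104.7 130.9] [ 0.1992 -0.4716]
scene ledge_grip 0.85 [330.9 272.7] [0.7707 0.1438]
scene ledge_grip 0.83 [156.3 154.2] [ 0.3097 -0.3101]
scene ledge_grip 0.73 [194.2 204. ] [ 0.5069 -0.2036]
scene stand_seat 0.86 [300.4 203.2] [0.5799 0.0941]
scene stand_seat 0.44 [195.3 213. ] [ 0.5678 -0.1967]Traceback (most recent call last):
  File "<stdin>", line 8, in <module>
ValueError: it knows: battery, key_ring, ledge, ledge_grip, ledge_tabs, paper_roll, pen, stamp_pad, stand, stand_seat, stapler
```

```bash
python3 - <<'E'
from h import *
np.set_printoptions(precision=4,suppress=True)
n="top"
im=grab_frame(n); cv2.imwrite(f"pics/{n}0.png",im[:,:,::-1]); c=calibration(n); print(n,c["fovy"],c["cx"],c["cy"]); print(np.array(c["pose"]))
for l in ["ledge","stand","ledge_tabs","ledge_grip","stand_seat","pen","stamp_pad","key_ring","battery","paper_roll","stapler"]:
        for r in landmark_of(l,n)[:5]: print(n,l,round(r["score"],2),np.round(r["xy"],1), onz(n,r["xy"],{"ledge_tabs":.05,"ledge_grip":.04,"stand_seat":.095}.get(l,0))[:2])
s=cv2.imread("pics/scene0.png"); t=cv2.imread("pics/top0.png")
cv2.imwrite("pics/s1.png",cv2.resize(s,(800,600),interpolation=cv2.INTER_CUBIC)); cv2.imwrite("pics/t1.png",cv2.resize(t,(800,600),interpolation=cv2.INTER_CUBIC))
E
```

```text
top 43.68611576641779 253.44688151405185 189.75782467503362
[[-0.0135 -0.9942  0.1067  0.3434]
 [-0.9999  0.0135 -0.0009 -0.017 ]
 [-0.0005 -0.1067 -0.9943  1.4529]
 [ 0.      0.      0.      1.    ]]
top ledge 0.95 [404.6 275. ] [ 0.2366 -0.4673]
top ledge 0.68 [316.6 184.1] [ 0.514  -0.2114]
top ledge 0.66 [202.7 100.5] [0.7808 0.1359]
top ledge 0.64 [353.3 250.5] [ 0.3114 -0.3163]
top ledge 0.55 [392.  203.2] [ 0.4525 -0.4391]
top stand 0.65 [214.2 165. ] [0.5773 0.101 ]
top stand 0.45 [324.8 186.1] [ 0.5076 -0.2363]
top ledge_tabs 0.85 [309.8 175.8] [ 0.5331 -0.1853]
top ledge_tabs 0.84 [365.4 235.1] [ 0.3565 -0.3429]
top ledge_tabs 0.84 [388.8 205.8] [ 0.4412 -0.4148]
top ledge_tabs 0.78 [203.8  88.4] [0.8032 0.1272]
top ledge_tabs 0.68 [409.9 285.2] [ 0.211  -0.4657]
top ledge_grip 0.92 [399.4 202.6] [ 0.4509 -0.4494]
top ledge_grip 0.87 [354.  250.4] [ 0.3125 -0.3102]
top ledge_grip 0.78 [406.4 272.6] [ 0.2463 -0.4604]
top ledge_grip 0.72 [322.9 183.1] [ 0.5121 -0.2249]
top ledge_grip 0.62 [200.3 100. ] [0.7705 0.1389]
top stand_seat 0.98 [209.8 160.8] [0.5743 0.1059]
top stand_seat 0.66 [139.1 234.8] [0.3656 0.3063]
top pen 0.6 [341.1 201.3] [ 0.4603 -0.2845]
top pen 0.57 [112.6 132. ] [0.6847 0.4146]
top stamp_pad 0.63 [383.1 130.6] [ 0.6777 -0.4216]
top stamp_pad 0.25 [324.4 183.1] [ 0.5168 -0.2354]
top key_ring 0.44 [321.1 184.3] [ 0.5132 -0.2252]
top key_ring 0.19 [216.6 166.1] [0.5738 0.0937]
top battery 0.62 [293.9 212.1] [ 0.4294 -0.1402]
top paper_roll 0.68 [138.5 232.9] [0.3729 0.3307]
top stapler 0.69 [112.1 131.1] [0.6876 0.4162]
top stapler 0.55 [342.6 198.9] [ 0.4676 -0.2893]
```

View pics/s1.png

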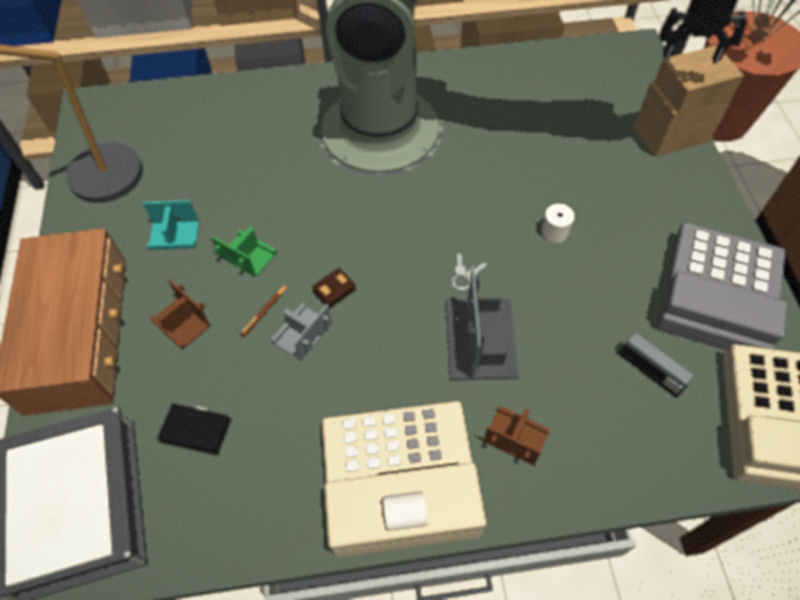

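View pics/t1.png

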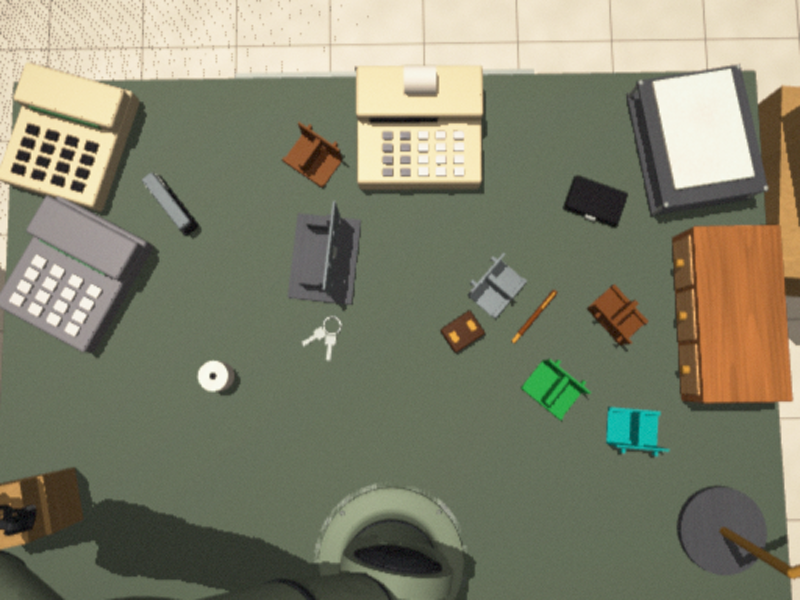

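The top view shows the grey ledge at about (498,287) in the 800-wide picture, with its back toward the upper left. The stand is at (325,258) and its plate faces right, towards -y. The pen (535,315) and battery (462,330) are next to the ledge. I'm moving over the ledge for a closer look.

```bash

python3 -m inch '[[-0.046,-0.023,0,0,0,0,0],[-0.046,-0.023,0,0,0,0,0],[-0.046,-0.023,0,0,0,0,0],[-0.046,-0.023,0,0,0,0,0],[-0.046,-0.023,0,0,0,0,0]]' | tail -1
python3 -m inch '[[-0.046,-0.023,0,0,0,0,0],[-0.046,-0.023,0,0,0,0,0],[-0.046,-0.023,0,0,0,0,0],[-0.046,-0.023,0,0,0,0,0],[-0.012,-0.048,0,0,0,0,0]]' >/dev/null
python3 -m inch '[[-0.012,-0.048,0,0,0,0,0],[-0.012,-0.048,0,0,0,0,0],[-0.012,-0.048,0,0,0,0,0],[-0.012,-0.048,0,0,0,0,0],[-0.012,-0.048,0,0,0,0,0]]' >/dev/null
python3 -m inch '[[-0.012,-0.048,0,0,0,0,0],[-0.012,-0.048,0,0,0,0,0],[-0.012,-0.048,0,0,0,0,0],[-0.012,-0.048,0,0,0,0,0],[0,0,0,0,0,0.14,0]]'
python3 -m inch '[[0,0,0,0,0,0.14,0],[0,0,0,0,0,0.14,0],[0,0,0,0,0,0.14,0],[0,0,0,0,0,0.14,0],[0,0,0,0,0,0.14,0]]' >/dev/null
python3 -m inch '[[0,0,0,0,0,0.14,0],[0,0,0,0,0,0.14,0],[0,0,0,0,0,0.14,0],[0,0,0,0,0,0.14,0],[0,0,0,0,0,0.14,0]]' >/dev/null
python3 -m inch '[[0,0,0,0,0,0.14,0],[0,0,0,0,0,0.14,0],[0,0,0,0,0,0.14,0],[0,0,0,0,0,0,0],[0,0,0,0,0,0,0]]'
python3 - <<'E'
from h import *
np.set_printoptions(precision=4,suppress=True)
s=telemetry.observe(); print(s["qpos"],s["position"],s["tool_rot"])
c=calibration("wrist"); im=grab_frame("wrist"); cv2.imwrite("pics/w1.png",im[:,:,::-1]); print(c["fovy"],c["cx"],c["cy"],np.array(c["pose"]))
for l in ["ledge","ledge_tabs","ledge_grip"]:
  for r in landmark_of(l,"wrist")[:3]: print(l,round(r["score"],2),np.round(r["xy"],1),onz("wrist",r["xy"],{"ledge_tabs":.05,"ledge_grip":.04}.get(l,0),c)[:2])
E
```

```text
finger_force: 0.0
clock: 2.9
position: [0.4913, -0.1901, 0.2316]
tool_rot: [-3.139, 0.001, 2.749]
force: [0.4, 0.4, -0.3]
grip_width: 0.0853
finger_force: 0.0
clock: 4.4
position: [0.4928, -0.1826, 0.2313]
tool_rot: [3.142, 0.0, 0.938]
force: [0.6, -0.0, -0.4]
grip_width: 0.0855
finger_force: 0.0
[-0.2607  0.4411  0.6841  1.886  -0.3421  0.9337 -0.049 ] [ 0.4928 -0.1826  0.2313] [3.1416 0.0002 0.9384]
67.45799441441243 256.91722083776295 194.53885141332023 [[ 0.8057 -0.5701 -0.1608  0.5328]
 [-0.5924 -0.7757 -0.2178 -0.1291]
 [-0.0006  0.2707 -0.9627  0.3742]
 [ 0.      0.      0.      1.    ]]
ledge 0.83 [341.3 315.5] [ 0.4604 -0.4455]
ledge 0.69 [212.6 306.3] [ 0.3117 -0.3158]
ledge 0.68 [284.4 177. ] [ 0.5141 -0.2158]
ledge_tabs 0.74 [323.1 338.5] [ 0.4306 -0.42  ]
ledge_tabs 0.68 [234.7 336. ] [ 0.336  -0.3454]
ledge_grip 0.8 [348.4 337.5] [ 0.457  -0.4485]
ledge_grip 0.66 [205.2 319.7] [ 0.3137 -0.3066]
ledge_grip 0.56 [285.2 189.7] [ 0.5079 -0.2199]
```

View pics/w1.png

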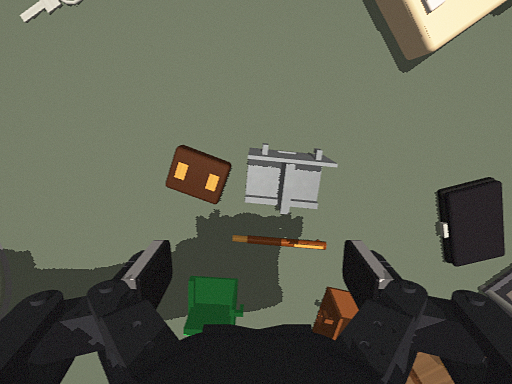

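The wrist view shows the grey ledge at (285,180), with its back plate on the upper side. The pen lies just in front at (280,242) and the battery is at (198,175). Next I'll fit box models of the ledge and stand to the network outlines.

```bash
cat > fit.py <<'E'
from h import *
from scipy.optimize import minimize
from scipy.spatial import ConvexHull
B=lambda a,b,c,d,e,f:np.array([[x,y,z] for x in(a,b) for y in(c,d) for z in(e,f)])/1000.
LEDGE=[B(-35,35,-48,48,0,4),B(-35,-27,-48,48,0,14),B(31,35,-48,48,0,70),B(-31,31,-5,5,0,58)]+[B(35,46,y-3,y+3,50,56) for y in(-30,30)]
def stand(dy=0,dz=0): return [B(-40,85,-84,84,0,8),B(0,4,dy-80,dy+80,18+dz,137+dz)]
def mask(boxes,p,cam,c,s=4):
    R=cv2.Rodrigues(np.array([0,0,p[3]]))[0]; m=np.zeros((384*s,512*s),np.uint8)
    for b in boxes:
        q=np.array([proj(cam,R@v+p[:3],c) for v in b]); cv2.fillConvexPoly(m,cv2.convexHull(np.int32(np.round((q+.5)*s))),1)
    return cv2.resize(m.astype(np.float32),(512,384),interpolation=cv2.INTER_AREA)
def iou(m,r): return np.minimum(m,r).sum()/np.maximum(m,r).sum()
def pick(label,cam,xy):
    for r in outline_of(label,cam):
        l,t,R,b=r["rect"]
        if l<=xy[0]<=R and t<=xy[1]<=b: return r["region"].astype(np.float32)
E
python3 - <<'E'
from fit import *
np.set_printoptions(precision=4,suppress=True)
v={}
for cam,p in [("wrist",[.51,-.214,.02]),("top",[.51,-.214,.02]),("scene",[.51,-.214,.02])]:
    c=calibration(cam); grab_frame(cam); r=pick("ledge",cam,proj(cam,p,c)); v[cam]=(c,r); print(cam,None if r is None else r.sum())
    if cam!="wrist":
        s=pick("stand",cam,proj(cam,[.577,.09,.05],c)); v[cam]+=(s,); print(None if s is None else s.sum())
    
def nm(f,x0,st):
    return minimize(f,x0,method="Nelder-Mead",options=dict(initial_simplex=np.array([x0]+[np.array(x0)+np.eye(len(x0))[i]*st[i] for i in range(len(x0))]),xatol=2e-4,fatol=1e-4,maxiter=200))
for cams in [["wrist"],["top"],["scene"],list(v)]:
    cams=[k for k in cams if v[k][1] is not None]
    r=nm(lambda x:-np.mean([iou(mask(LEDGE,[x[0],x[1],0,x[2]],k,v[k][0]),v[k][1]) for k in cams]),[.512,-.212,.87],[.006,.006,.12]); print("ledge",cams,r.x,r.fun)
for cams in [["top"],["scene"],["top","scene"]]:
    r=nm(lambda x:-np.mean([iou(mask(stand(x[3],x[4]),[x[0],x[1],0,x[2]],k,v[k][0]),v[k][2]) for k in cams]),[.577,.09,1.6,0,0],[.01,.01,.1,.008,.004]); print("stand",cams,r.x,r.fun)
for k in ["top","scene"]:
    for r in landmark_of("stand_seat",k)[:1]: print(k,r["xy"],onz(k,r["xy"],.095))
E
```

```text
wrist 4218.0
top None
2313.0
scene 819.0
2413.0
ledge ['wrist'] [ 0.5119 -0.2142  0.8404] -0.9654993414878845
ledge [] [ 0.512 -0.212  0.87 ] nan
ledge ['scene'] [ 0.5126 -0.2132  0.8305] -0.9565765857696533
ledge ['wrist', 'scene'] [ 0.5122 -0.2138  0.8366] -0.9589055776596069
stand ['top'] [ 0.5757  0.1     1.4537 -0.0069  0.0062] -0.9693992137908936
stand ['scene'] [ 0.572   0.1002  1.431  -0.0075  0.006 ] -0.9418565630912781
stand ['top', 'scene'] [ 0.5746  0.1002  1.4455 -0.0004  0.0053] -0.9482823610305786
top [212.1, 159.9] [0.5769 0.0993 0.095 ]
scene [300.6, 201.3] [0.574  0.0958 0.095 ]
  return _methods._mean(a, axis=axis, dtype=dtype,
  ret = ret.dtype.type(ret / rcount)
```

```bash

python3 -m inch '[[0.034,-0.025,0,0,0,0,0],[0.034,-0.025,0,0,0,0,0],[0.034,-0.025,0,0,0,0,0],[0.034,-0.025,0,0,0,0,0],[0,0,0,0,0.14,0,0]]' >/dev/null
python3 -m inch '[[0,0,0,0,0.14,0,0],[0,0,0,0,0.14,0,0],[0,0,0,0,0.14,0,0],[0,0,0,0,0.14,0,0],[0,0,0,0,0.14,0,0]]' >/dev/null
python3 -m inch '[[0,0,0,0,0.14,0,0],[0,0,0,0,0,0,0],[0,0,0,0,0,0,0]]'
cat > look.py <<'E'
from fit import *
import sys
np.set_printoptions(precision=4,suppress=True)
s=telemetry.observe(); print(s["qpos"],s["position"],s["tool_rot"],s["clock"])
c=calibration("wrist"); im=grab_frame("wrist"); np.savez("pics/"+sys.argv[1]+".npz",im=im,**c)
cv2.imwrite("pics/"+sys.argv[1]+".png",im[:,:,::-1]); print(np.array(c["pose"]))
for l in sys.argv[2:]:
  for r in landmark_of(l,"wrist")[:2]: print(l,round(r["score"],2),np.round(r["xy"],1))
E
python3 look.py w2 stand_seat stand
```

```text
clock: 6.4
position: [0.49, -0.0124, 0.2242]
tool_rot: [-3.115, -0.729, 0.925]
force: [0.7, -0.2, -0.5]
grip_width: 0.0853
finger_force: 0.0
[ 0.2337  0.3439  0.1308  2.2218 -1.2119  0.8101  0.7012] [ 0.49   -0.0124  0.2242] [-3.1145 -0.7292  0.9248] 6.4
[[ 0.8081 -0.5362  0.2439  0.4661]
 [-0.5887 -0.7205  0.3664 -0.0515]
 [-0.0207 -0.4397 -0.8979  0.3764]
 [ 0.      0.      0.      1.    ]]
stand_seat 0.93 [259.6 157.5]
stand 0.84 [262. 196.]
```

View pics/w2.png

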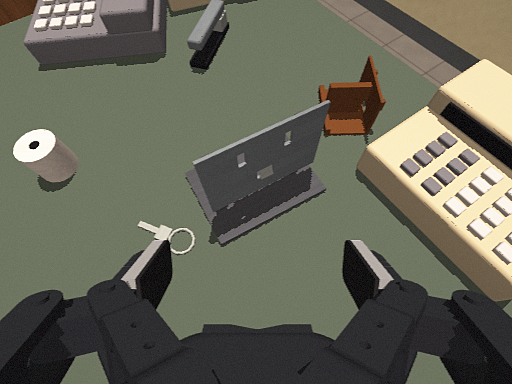

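The tilted wrist view shows the plate's front with slots at (241,159) and (288,138), the catch at (265,172), and the top edge from (195,163) to (329,103). I'm enlarging it.

```bash
python3 - <<'E'
import cv2
im=cv2.imread("pics/w2.png")[95:245,180:340]
cv2.imwrite("pics/w2c.png",cv2.resize(im,(640,600),interpolation=cv2.INTER_CUBIC))
E
```

```text
(no output)
```

View pics/w2c.png

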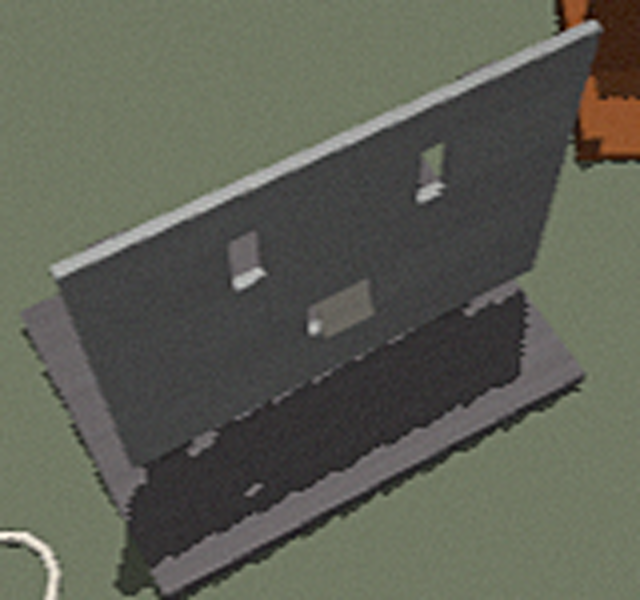

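The enlargement shows the plate corners, the slots (lower front edges near (250,283) and (432,196) in the crop) and the foot corners clearly. I'll fit the stand pose and plate offsets to these points.

```bash
python3 - <<'E'
from fit import *
from scipy.optimize import least_squares
np.set_printoptions(precision=4,suppress=True)
d=np.load("pics/w2.npz"); c={k:d[k] for k in("fovy","cx","cy","pose")}
# camera looks at front (+x away): left in image = +y
P=[("p",(0,80,137),(58,277)),("p",(0,-80,137),(601,32)),("p",(0,80,18),(132,465)),("p",(0,-80,18),(532,268)),
("p",(0,35,95),(234,291)),("p",(0,25,95),(266,275)),("p",(0,-25,95),(418,202)),("p",(0,-35,95),(444,190)),
("p",(0,35,119),(229,240)),("p",(0,25,119),(256,231)),("p",(0,-25,119),(422,152)),("p",(0,-35,119),(446,142)),
("f",(-40,84,8),(158,577)),("f",(-40,-84,8),(584,375)),("f",(85,84,8),(22,315))]
uv=np.array([p[2] for p in P]); uv=(uv+.5)/4-.5+[180,95]
def pts(x):
    cs,sn=np.cos(x[2]),np.sin(x[2]); o=[]
    for k,p,_ in P:
        p=np.array(p)/1000.
        if k=="p": p=p+[0,x[3],x[4]]
        o.append([x[0]+cs*p[0]-sn*p[1],x[1]+sn*p[0]+cs*p[1],p[2]])
    return o
def res(x): return (np.array([proj("w",q,c) for q in pts(x)])-uv).ravel()
r=least_squares(res,[.575,.1,1.44,0,0],loss="soft_l1",x_scale=[.01]*5)
print(r.x, np.sqrt(np.diag(np.linalg.inv(r.jac.T@r.jac)))); print(res(r.x).reshape(-1,2))
# without foot: plate pose free height
E
```

```text
[ 0.5739  0.0998  1.4358 -0.0063  0.0015] [0.0012 0.001  0.0071 0.0012 0.0016]
[[-0.468  -0.2653]
 [-0.2016 -0.0252]
 [ 0.2787  0.027 ]
 [ 0.1812  0.3556]
 [ 0.0136 -0.3347]
 [-0.1969  0.0347]
 [-0.575   0.7501]
 [ 0.1947  0.3619]
 [-0.5263  0.5622]
 [ 1.0695 -0.9983]
 [-0.2183  0.3917]
 [ 1.5336 -0.6476]
 [ 0.5578  3.3263]
 [-0.0583 -0.7343]
 [-0.8313 -2.3711]]
```

```bash
cat > go.py <<'E'
# usage: go.py x y z yaw : remaining shift in tool axes, rotvec (tool), from measured pose; turn first then shift given in level target axes
import sys
from h import *
from scipy.spatial.transform import Rotation as Ro
np.set_printoptions(precision=4,suppress=True)
s=telemetry.observe(); x,y,z,w=map(float,sys.argv[1:5])
A=Ro.from_euler("xyz",s["tool_rot"]); T=Ro.from_euler("xyz",[np.pi,0,w]); d=np.array([x,y,z])-s["position"]
print("clock",s["clock"],"q",s["qpos"],"F",s["force"],"M",s["moment"],"w",s["grip_width"],s["finger_force"])
print("turn(tool)",(A.inv()*T).as_rotvec(),"shift now-axes",A.inv().apply(d),"shift target-axes",T.inv().apply(d))
E
python3 go.py .5082 -.2183 .10 .838
```

```text
clock 6.55 q [ 0.2295  0.3433  0.1315  2.2218 -1.2123  0.8101  0.7018] F [ 0.2969  0.4843 -0.0984] M [-0.5421  0.3808  0.009 ] w 0.08526715685768596 0.0
turn(tool) [-0.0578 -0.7278  0.0966] shift now-axes [-0.1989  0.1383 -0.0144] shift target-axes [-0.1422  0.1523  0.1245]
```

```bash

python3 -m inch '[[0,0,0,-0.01,-0.145,0.018,0],[0,0,0,-0.01,-0.145,0.018,0],[0,0,0,-0.01,-0.145,0.018,0],[0,0,0,-0.01,-0.145,0.018,0],[0,0,0,-0.01,-0.145,0.018,0]]' >/dev/null
python3 -m inch '[[-0.035,0.038,0,0,0,0,0],[-0.035,0.038,0,0,0,0,0],[-0.035,0.038,0,0,0,0,0],[-0.035,0.038,0,0,0,0,0],[0,0,0,0,0,0,0]]' 
python3 go.py .5082 -.2183 .10 .838
```

```text
clock: 7.55
position: [0.5129, -0.2083, 0.1885]
tool_rot: [-3.101, -0.181, 0.87]
force: [-0.5, 1.2, 0.6]
grip_width: 0.0851
finger_force: 0.0
clock 7.55 q [ 0.1089  0.4934  0.3851  1.8601 -0.4835  0.8741  0.0783] F [-0.5348  1.1518  0.6453] M [-0.1153  0.1321 -0.019 ] w 0.08513889755216199 0.0
turn(tool) [-0.0434 -0.1806  0.0357] shift now-axes [-0.0264  0.0063  0.0849] shift target-axes [-0.0105  0.0032  0.0885]
```

```bash

python3 -m inch '[[0,0,0,-0.022,-0.09,0.018,0],[0,0,0,-0.022,-0.09,0.018,0],[0,0,0,0,0,0,0]]' >/dev/null
python3 go.py .5082 -.2183 .10 .838
```

```text
clock 7.85 q [-0.0932  0.5048  0.496   1.8564 -0.3116  0.857  -0.1652] F [ 0.7153  0.3123 -0.3551] M [ 0.0095  0.0011 -0.0054] w 0.08547109226737147 0.0
turn(tool) [-0.0003 -0.0016  0.0107] shift now-axes [-0.0189  0.0076  0.0892] shift target-axes [-0.0187  0.0078  0.0893]
```

```bash

python3 -m inch '[[-0.009,0.004,0.03,0,0,0.01,0.3],[-0.01,0.004,0.03,0,0,0,0.3],[0,0,0.03,0,0,0,0.3],[0,0,0,0,0,0,0.3],[0,0,0,0,0,0,0.3]]' >/dev/null
python3 go.py .5082 -.2183 .026 .838
python3 - <<'E'
from fit import *
np.set_printoptions(precision=4,suppress=True)
c=calibration("wrist"); im=grab_frame("wrist"); cv2.imwrite("pics/w3.png",im[:,:,::-1])
r=pick("ledge","wrist",proj("w",[.512,-.2138,.02],c)); print(r.sum())
vis=np.ones((384,512)); 
x0=[.5122,-.2138,.838]
f=lambda x:-iou(mask(LEDGE,[x[0],x[1],0,x[2]],"w",c),r)
q=minimize(f,x0,method="Nelder-Mead",options=dict(initial_simplex=np.array([x0]+[np.array(x0)+np.diag([.004,.004,.06])[i] for i in range(3)]),xatol=2e-4,fatol=1e-4)); print(q.x,q.fun)
m=mask(LEDGE,[q.x[0],q.x[1],0,q.x[2]],"w",c); k=cv2.findContours((m>.5).astype(np.uint8),0,1)[0]; b=im[:,:,::-1].copy(); cv2.drawContours(b,k,-1,(0,0,255),1); cv2.imwrite("pics/w3.png",b)
E
```

```text
clock 8.35 q [ 0.0139  0.6334  0.4169  1.9147 -0.4012  0.6757 -0.0616] F [-0.7044  0.159   0.3995] M [-0.0335 -0.0808  0.043 ] w 0.05980868274722773 0.0
turn(tool) [-0.0018 -0.0044 -0.0053] shift now-axes [ 0.0035 -0.001   0.0737] shift target-axes [ 0.0038 -0.0011  0.0737]
10582.0
[ 0.5122 -0.2143  0.8414] -0.9783408641815186
```

View pics/w3.png

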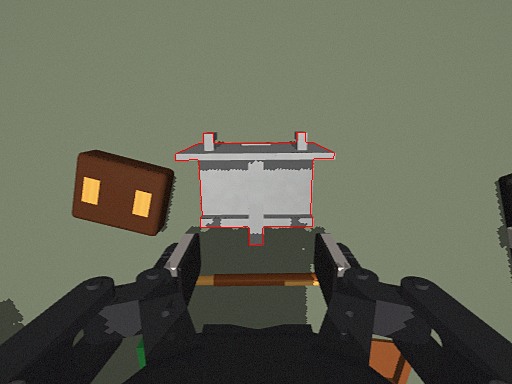

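The fitted outline lies tight on the ledge at (255,190), and the fingers straddle the divider. I'm descending to grasp.

```bash

python3 -m inch '[[0.003,-0.001,0.025,0,0,-0.002,0.3],[0,0,0.025,0,0,0,0.3],[0,0,0.014,0,0,0,0.3],[0,0,0.009,0,0,0,0.3],[0,0,0,0,0,0,0.3]]' 
python3 go.py .5082 -.2188 .026 .8414
```

```text
clock: 8.95
position: [0.5076, -0.2189, 0.0258]
tool_rot: [-3.139, -0.004, 0.834]
force: [0.5, 0.2, 0.5]
grip_width: 0.0598
finger_force: 0.0
clock 8.95 q [ 0.0673  0.749   0.334   1.9366 -0.4653  0.5323 -0.0124] F [0.5049 0.2046 0.4946] M [-0.0247 -0.0389 -0.0044] w 0.059782554381989296 0.0
turn(tool) [-0.0021 -0.0041 -0.0074] shift now-axes [ 0.0005  0.0004 -0.0002] shift target-axes [ 0.0005  0.0004 -0.0002]
```

```bash

python3 -m inch '[[0,0,0,0,-0.003,-0.006,1],[0,0,0,0,0,0,1],[0,0,0,0,0,0,1],[0,0,0,0,0,0,1],[0,0,0,0,0,0,1]]' 60
python3 -m inch '[[0,0,0,0,0,0,1],[0,0,-0.02,0,0,0,1],[0,0,-0.04,0,0,0,1],[0,0,-0.04,0,0,0,1],[0,0,-0.04,0,0,0,1]]' 
python3 go.py .55 -.16 .15 1.436
```

```text
clock: 9.45
position: [0.508, -0.2189, 0.0266]
tool_rot: [-3.141, -0.002, 0.84]
force: [-1.6, 1.4, 7.7]
grip_width: 0.0091
finger_force: 59.2
clock: 9.95
position: [0.5072, -0.2191, 0.1675]
tool_rot: [-3.139, -0.001, 0.84]
force: [0.2, -0.0, -3.1]
grip_width: 0.009
finger_force: 59.0
clock 9.95 q [-0.046   0.5375  0.4875  1.8721 -0.3381  0.8159 -0.1127] F [ 0.1926 -0.0155 -3.0886] M [ 0.0067 -0.0439  0.0295] w 0.008984118033234813 58.98008108139038
turn(tool) [-0.002  -0.0017 -0.5963] shift now-axes [ 0.0725 -0.0075  0.0176] shift target-axes [0.0643 0.0345 0.0175]
```

```bash

python3 -m inch '[[0,0,0,0,0,-0.12,1],[0,0,0,0,0,-0.12,1],[0,0,0,0,0,-0.12,1],[0,0,0,0,0,-0.12,1],[0,0,0,0,0,-0.116,1]]' >/dev/null
python3 -m inch '[[0.03,0.004,0,0,0,0,1],[0.04,0.006,0,0,0,0,1],[0.04,0.006,0,0,0,0,1],[0.04,0.006,0,0,0,0,1],[0.03,0.003,0,0,0,0,1]]' >/dev/null
python3 -m inch '[[0,0,0,0,0,0,1],[0,0,0,0,0,0,1]]'
python3 go.py .564 -.02 .15 1.436
```

```text
clock: 11.15
position: [0.5564, -0.0438, 0.1663]
tool_rot: [-3.141, -0.002, 1.437]
force: [-0.6, -0.9, -3.3]
grip_width: 0.009
finger_force: 59.0
clock 11.15 q [-0.2542  0.5184  0.3165  1.8531 -0.2184  0.8046  0.0424] F [-0.5539 -0.8544 -3.3179] M [-0.1055 -0.0097 -0.0538] w 0.00903594431694208 59.001967906951904
turn(tool) [-0.0011 -0.0018  0.0013] shift now-axes [0.0246 0.0043 0.0163] shift target-axes [0.0246 0.0043 0.0163]
```

```bash

python3 -m inch '[[0.02,0.002,0.02,0,-0.002,0.001,1],[0.02,0.002,0.03,0,0,0,1],[0.005,0,0.016,0,0,0,1],[0,0,0,0,0,0,1],[0,0,0,0,0,0,1]]' >/dev/null
python3 go.py .5705 .0285 .0881 1.436
python3 look.py w4
python3 - <<'E'
from fit import *
np.set_printoptions(precision=4,suppress=True)
d=np.load("pics/w4.npz"); c={k:d[k] for k in("fovy","cx","cy","pose")}
b=d["im"][:,:,::-1].copy(); s=telemetry.observe(); p=s["position"]; w=s["tool_rot"][2]
def draw(boxes,o,w,col):
    R=cv2.Rodrigues(np.array([0,0,w]))[0]
    for B_ in boxes:
        q=[proj("w",R@v+o,c) for v in B_]
        for i in range(8):
            for j in range(i):
                if bin(i^j).count("1")==1: cv2.line(b,tuple(int(round(t)) for t in q[i]),tuple(int(round(t)) for t in q[j]),col,1)
L=np.array([p[0]+.0062*np.cos(w),p[1]+.0062*np.sin(w),p[2]-.0266])
draw(LEDGE,L,w,(0,0,255)); draw([B(0,4,-80,80,19.5,138.5)]+[B(0,4,y-5,y+5,96.5,120.5) for y in(-30,30)],np.array([.5801,.0990,0]),1.436,(0,255,255))
cv2.imwrite("pics/w4a.png",cv2.resize(b,(800,600),interpolation=cv2.INTER_CUBIC))
E
```

```text
clock 11.65 q [-0.2986  0.6245  0.2788  1.8729 -0.258   0.68   -0.0054] F [-0.1743 -0.0724 -2.0291] M [-0.0597 -0.0816 -0.0003] w 0.008933490202888998 58.85740399360657
turn(tool) [-0.0007  0.0006 -0.0026] shift now-axes [ 0.0304 -0.0002  0.0127] shift target-axes [ 0.0304 -0.0001  0.0128]
[-0.2986  0.6245  0.2788  1.8729 -0.258   0.68   -0.0054] [ 0.5666 -0.0017  0.1009] [-3.1409  0.0006  1.4334] 11.65
[[ 0.9903 -0.133  -0.039   0.5756]
 [-0.1386 -0.9534 -0.268   0.0645]
 [-0.0015  0.2709 -0.9626  0.2437]
 [ 0.      0.      0.      1.    ]]
```

View pics/w4a.png

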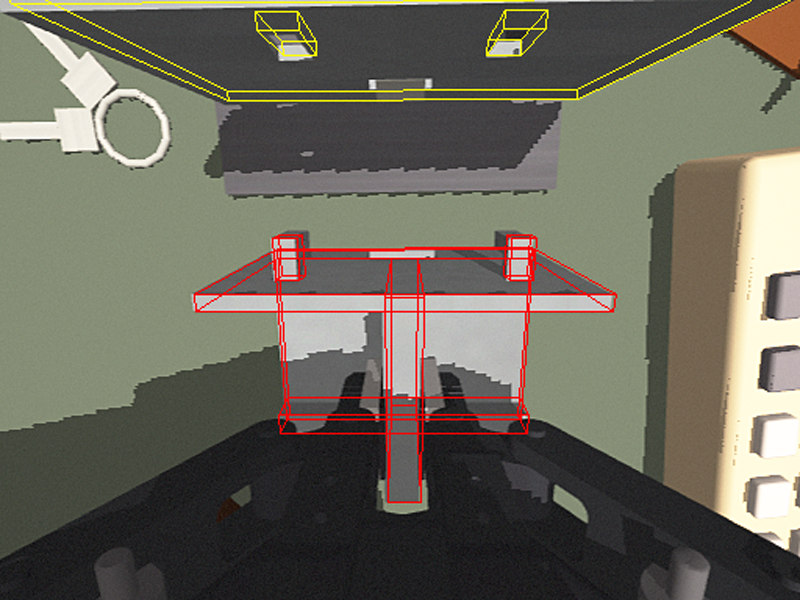

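The overlay matches: ledge outline (405,330) is on the model, and the slots at (297,48) and (505,48) fall where predicted. I'm moving to the pre-insertion pose at insertion height.

```bash

python3 -m inch '[[0.01,0,0.006,0,0,-0.0025,1],[0.01,0,0.0065,0,0,0,1],[0,0,0,0,0,0,1]]' >/dev/null
python3 go.py .5705 .0285 .0881 1.436
python3 -m inch '[[0.005,0,0,0,0,0,1],[0.004,0,0,0,0,0,1],[0,0,0,0,0,0,1],[0,0,0,0,0,0,1]]' 
python3 go.py .5743 .0562 .0881 1.436
```

```text
clock 12.0 q [-0.3305  0.6493  0.2686  1.8705 -0.2675  0.6581 -0.032 ] F [-0.3187 -0.4159 -2.6611] M [-0.0003  0.0518  0.0025] w 0.009246200348090079 58.94892990589142
turn(tool) [-0.0017 -0.0008  0.0037] shift now-axes [ 0.0067  0.0005 -0.001 ] shift target-axes [ 0.0067  0.0005 -0.001 ]
clock: 12.4
position: [0.5705, 0.0287, 0.088]
tool_rot: [-3.141, -0.0, 1.438]
force: [-0.7, -0.7, -3.0]
grip_width: 0.0091
finger_force: 58.9
clock 12.4 q [-0.3443  0.6501  0.2716  1.8665 -0.268   0.661  -0.0457] F [-0.672  -0.7426 -3.0256] M [-0.0572  0.0288 -0.0226] w 0.00913971673041433 58.9495450258255
turn(tool) [-0.0006 -0.      0.0016] shift now-axes [ 0.0278  0.0001 -0.0001] shift target-axes [ 0.0278  0.0001 -0.0001]
```

```bash

python3 -m inch '[[0.005,0,0,0,0,0.001,1],[0.005,0,0,0,0,0,1],[0.005,0,0,0,0,0,1],[0,0,0,0,0,0,1]]' | grep force:
python3 look.py w5
python3 -m inch '[[0.002,0,0,0,0,0,1],[0.002,0,0,0,0,0,1],[0.001,0,0,0,0,0,1],[0,0,0,0,0,0,1]]'
python3 go.py .5743 .0562 .0881 1.436
python3 - <<'E'
from fit import *
d=np.load("pics/w5.npz"); b=d["im"][:,:,::-1][0:220,100:420]; cv2.imwrite("pics/w5a.png",cv2.resize(b,(800,550),interpolation=cv2.INTER_CUBIC))
E
```

```text
force: [0.2, 0.1, -3.2]
finger_force: 58.9
[-0.3716  0.6543  0.273   1.8583 -0.2702  0.6656 -0.0714] [0.5726 0.0447 0.0878] [-3.1408 -0.0005  1.4377] 12.8
[[ 0.9909 -0.1288 -0.0377  0.5813]
 [-0.1342 -0.9543 -0.2671  0.1107]
 [-0.0016  0.2698 -0.9629  0.2307]
 [ 0.      0.      0.      1.    ]]
clock: 13.25
position: [0.5732, 0.0487, 0.0878]
tool_rot: [-3.141, -0.0, 1.437]
force: [-0.0, -0.5, -3.3]
grip_width: 0.0093
finger_force: 58.9
clock 13.25 q [-0.379   0.6556  0.2741  1.8558 -0.2706  0.6671 -0.079 ] F [-0.039  -0.4627 -3.3001] M [-0.0573 -0.0173 -0.0078] w 0.009317073192098362 58.949251770973206
turn(tool) [-0.0008 -0.0002  0.0007] shift now-axes [ 0.0076  0.0001 -0.0003] shift target-axes [ 0.0076  0.0001 -0.0003]
```

View pics/w5a.png

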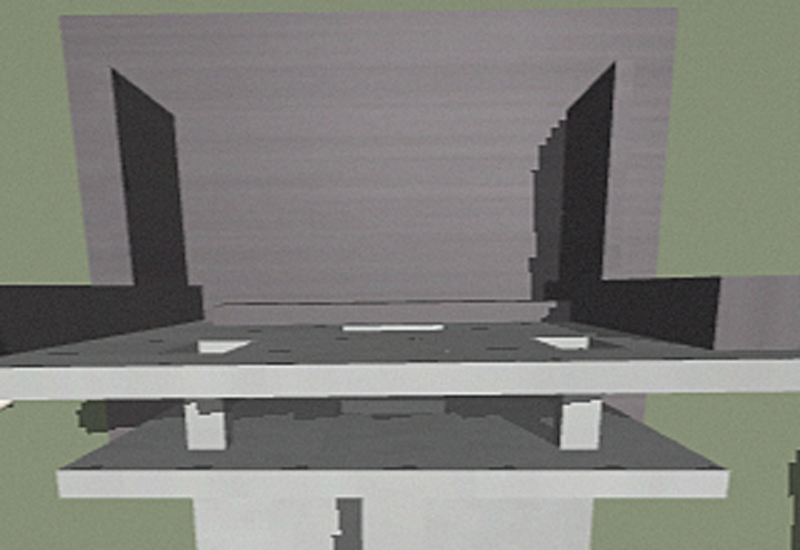

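The tabs at (206,425) and (580,425) line up with the slots seen through the plate at (222,346) and (563,342). There is no contact force, so I'm continuing gently.

```bash

python3 -m inch '[[0.002,0,-0.0003,0,0,0,1],[0.001,0,0,0,0,0,1],[0,0,0,0,0,0,1]]' | egrep 'force|pos'
python3 -m inch '[[0.002,0,0,0,0,0,1],[0.001,0,0,0,0,0,1],[0,0,0,0,0,0,1]]' | egrep 'force|pos'
python3 go.py .5743 .0562 .0881 1.436
```

```text
position: [0.5736, 0.0517, 0.0881]
force: [0.1, 0.4, -3.4]
finger_force: 58.9
position: [0.5739, 0.0543, 0.0881]
force: [-0.1, -1.2, -2.9]
finger_force: 59.0
clock 13.85 q [-0.3893  0.6569  0.2755  1.8523 -0.2709  0.6698 -0.0888] F [-0.1112 -1.1813 -2.9375] M [-0.3461  0.0456 -0.0145] w 0.009003053872978872 58.9544141292572
turn(tool) [-0.0009  0.0002  0.0005] shift now-axes [ 0.0019  0.0001 -0.    ] shift target-axes [ 0.0019  0.0001 -0.    ]
```

```bash

python3 -m inch '[[0.001,0,0,0,0,0,1],[0,0,0,0,0,0,1]]' | egrep '^force|pos'
python3 -m inch '[[0.001,0,0,0,0,0,1],[0,0,0,0,0,0,1]]' | egrep '^force|pos'
python3 -m inch '[[0.0007,0,0,0,0,0,1],[0,0,0,0,0,0,1]]' | egrep '^force|pos'
python3 go.py .5743 .0562 .0881 1.436
```

```text
position: [0.574, 0.0547, 0.0881]
force: [-1.1, -4.8, -1.9]
position: [0.574, 0.055, 0.0881]
force: [-1.2, -9.2, -0.2]
position: [0.574, 0.0552, 0.0881]
force: [-2.1, -10.8, 0.0]
clock 14.45 q [-0.3929  0.6576  0.2774  1.8512 -0.27    0.671  -0.0932] F [ -2.108  -10.8105   0.0252] M [-2.7042  0.4733  0.0684] w 0.008843171576006826 59.50204074382782
turn(tool) [-0.0011  0.002  -0.0009] shift now-axes [0.001  0.0001 0.    ] shift target-axes [0.001  0.0001 0.    ]
```

```bash

python3 -m inch '[[-0.0012,0,0,0,0,0,1],[0,0,0,0,0,0,1]]' | egrep '^force|pos'
python3 -m inch '[[0,0,0.002,0,0,0,1],[0,0,0,0,0,0,1]]' | egrep '^force|pos'
python3 -m inch '[[0,0,0.002,0,0,0,1],[0,0,0,0,0,0,1]]' | egrep '^force|pos'
python3 look.py w6
python3 - <<'E'
from fit import *
d=np.load("pics/w6.npz"); b=d["im"][:,:,::-1][60:220,130:390]; cv2.imwrite("pics/w6a.png",cv2.resize(b,(780,480),interpolation=cv2.INTER_CUBIC))
E
```

```text
position: [0.574, 0.0548, 0.0881]
force: [-1.0, -6.5, -0.2]
position: [0.5743, 0.0549, 0.0862]
force: [1.3, -5.7, -1.3]
position: [0.5745, 0.055, 0.0843]
force: [-0.2, -5.6, 1.1]
[-0.3892  0.6632  0.2736  1.8529 -0.2729  0.6623 -0.0893] [0.5745 0.055  0.0843] [-3.1415  0.0006  1.4358] 15.05
[[ 0.9907 -0.1308 -0.0376  0.5832]
 [-0.1361 -0.9537 -0.2682  0.1212]
 [-0.0008  0.2708 -0.9626  0.2272]
 [ 0.      0.      0.      1.    ]]
```

View pics/w6a.png

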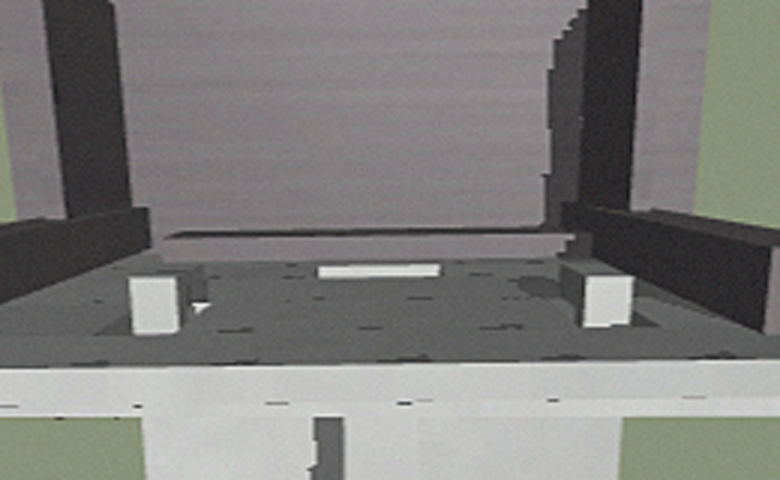

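From behind, both tabs (154,305) and (608,300) stand about 7 mm out through the plate, so they are fully through. Now I'll press straight down gently.

```bash

for i in 1; do python3 -m inch '[[0,0,0.002,0,0,0,1],[0,0,0,0,0,0,1]]' | egrep '^force|pos'
python3 -m inch '[[0,0,0.002,0,0,0,1],[0,0,0,0,0,0,1]]' | egrep '^force|pos'; done
python3 go.py .5743 .0550 .0731 1.436
```

```text
position: [0.5745, 0.0551, 0.0823]
force: [0.0, -4.6, 0.3]
position: [0.5744, 0.0551, 0.0802]
force: [0.4, -5.0, -0.7]
clock 15.5 q [-0.3872  0.6694  0.2707  1.8545 -0.2752  0.6544 -0.0875] F [ 0.4418 -5.0162 -0.7436] M [-1.3853 -0.092   0.0283] w 0.00915209563335747 59.513715505599976
turn(tool) [-0.0002  0.0006 -0.0001] shift now-axes [-0.0001 -0.0001  0.0071] shift target-axes [-0.0001 -0.0001  0.0071]
```

```bash

python3 -m inch '[[0,0,0.002,0,0,0,1],[0,0,0,0,0,0,1]]' | egrep '^force|pos'
python3 -m inch '[[0,0,0.002,0,0,0,1],[0,0,0,0,0,0,1]]' | egrep '^force|pos'
python3 -m inch '[[0,0,0.001,0,0,0,1],[0,0,0,0,0,0,1]]' | egrep '^force|pos'
python3 go.py .5743 .0550 .0731 1.436
```

```text
position: [0.5741, 0.0559, 0.078]
force: [-0.2, 0.2, -3.4]
position: [0.574, 0.0562, 0.0759]
force: [0.2, -0.6, -3.2]
position: [0.5742, 0.0561, 0.0752]
force: [-1.3, 0.1, 1.7]
clock 16.1 q [-0.3853  0.6769  0.2662  1.8563 -0.2786  0.6452 -0.0852] F [-1.3388  0.1063  1.7049] M [0.263  0.212  0.0198] w 0.009212813776121414 59.72277760505676
turn(tool) [-0.0008 -0.0004  0.0006] shift now-axes [-0.0011  0.0003  0.0021] shift target-axes [-0.0011  0.0003  0.0021]
```

```bash

python3 -m inch '[[0,0,0.001,0,0,0,1],[0,0,0,0,0,0,1]]' | egrep '^force|pos'
python3 -m inch '[[0,0,0.001,0,0,0,1],[0,0,0,0,0,0,1]]' | egrep '^force|pos'
python3 go.py .5743 .0550 .0731 1.436
```

```text
position: [0.5744, 0.0561, 0.0748]
force: [-5.2, -0.5, 12.2]
position: [0.5747, 0.0558, 0.0741]
force: [-4.0, -2.6, 17.0]
clock 16.5 q [-0.3841  0.6787  0.2654  1.8565 -0.2793  0.6418 -0.0841] F [-3.9861 -2.5749 16.9592] M [0.1361 0.8018 0.3383] w 0.008751493101240166 62.45137810707092
turn(tool) [ 0.0006 -0.0006  0.0006] shift now-axes [-0.0009 -0.0003  0.001 ] shift target-axes [-0.0009 -0.0003  0.001 ]
```

```bash

python3 -m inch '[[0,0,-0.002,0,0,0,1],[0,0,0,0,0,0,1]]' | egrep '^force|pos'
python3 -m inch '[[0,0,-0.0015,0,0,0,1],[0,0,0,0,0,0,1]]' | egrep '^force|pos'
python3 -m inch '[[0,0,-0.001,0,0,0,1],[0,0,0,0,0,0,1]]' | egrep '^force|pos'
python3 -m inch '[[0,0,-0.001,0,0,0,1],[0,0,0,0,0,0,1]]' | egrep '^force|pos'
```

```text
position: [0.5742, 0.0559, 0.0753]
force: [-0.5, -1.4, -2.8]
position: [0.574, 0.0559, 0.0765]
force: [0.9, -1.4, -3.3]
position: [0.5741, 0.0559, 0.0776]
force: [0.5, -0.5, -3.8]
position: [0.5739, 0.0561, 0.0783]
force: [1.7, 0.5, -11.3]
```

The ledge resists being lifted at about 3 mm up, so the catch has snapped over the rim. I'm lowering it back onto its seat and releasing.

```bash

python3 -m inch '[[0,0,0.002,0,0,0,1],[0,0,0.002,0,0,0,1],[0,0,0,0,0,0,1]]' | egrep '^force|pos'
python3 -m inch '[[0,0,0,0,0,0,0.5],[0,0,0,0,0,0,0.5],[0,0,0,0,0,0,0.5],[0,0,0,0,0,0,0.5],[0,0,0,0,0,0,0.5]]'
python3 -m inch '[[-0.002,0,-0.02,0,0,0,0.5],[-0.002,0,-0.03,0,0,0,0.5],[0,0,-0.04,0,0,0,0.5],[0,0,-0.04,0,0,0,0.5],[0,0,0,0,0,0,0.5]]'
python3 look.py w7
python3 - <<'E'
from fit import *
np.set_printoptions(precision=4,suppress=True)
d=np.load("pics/w7.npz"); c={k:d[k] for k in("fovy","cx","cy","pose")}
r=pick("ledge","wrist",proj("w",[.575,.062,.05],c)); print(None if r is None else r.sum())
b=d["im"][:,:,::-1].copy()
R=cv2.Rodrigues(np.array([0,0,1.436]))[0]; o=np.array([.5742+.0062*.134,.0561+.0062*.99,.0489])
for B_ in LEDGE[:4]:
    q=[proj("w",R@v+o,c) for v in B_]
    for i in range(8):
        for j in range(i):
            if bin(i^j).count("1")==1: cv2.line(b,tuple(int(round(t)) for t in q[i]),tuple(int(round(t)) for t in q[j]),(0,0,255),1)
cv2.imwrite("pics/w7a.png",cv2.resize(b,(800,600)))
E
```

```text
position: [0.5743, 0.0559, 0.0747]
force: [0.0, -2.3, -1.0]
clock: 18.1
position: [0.5742, 0.056, 0.0747]
tool_rot: [-3.141, -0.0, 1.437]
force: [-0.1, -0.1, 0.5]
grip_width: 0.0423
finger_force: 0.0
clock: 18.6
position: [0.5758, 0.052, 0.2095]
tool_rot: [3.136, -0.003, 1.436]
force: [0.7, -0.8, -0.6]
grip_width: 0.0428
finger_force: 0.0
[-0.4381  0.4911  0.3463  1.7692 -0.2053  0.9103 -0.1386] [0.5758 0.052  0.2095] [ 3.1358 -0.0026  1.4361] 18.6
[[ 0.9907 -0.1322 -0.0315  0.5837]
 [-0.1358 -0.9544 -0.2659  0.1178]
 [ 0.0051  0.2677 -0.9635  0.3526]
 [ 0.      0.      0.      1.    ]]
5910.0
```

View pics/w7a.png

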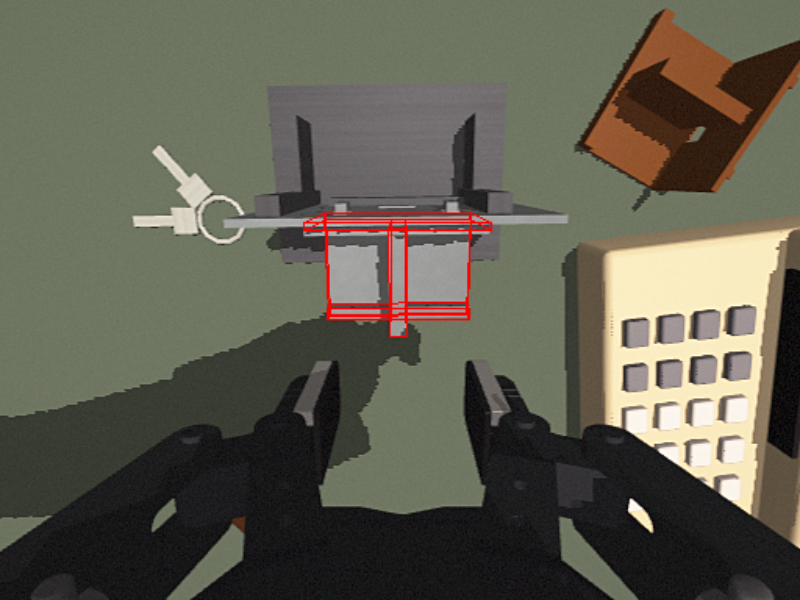

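The ledge at (398,270) hangs straight on the plate exactly where the model predicts. Both tabs are through, and the gripper is clear. I'm handing in.

```bash
python3 -m inch '[[0,0,0,0,0,0,0.5],[0,0,0,0,0,0,0.5]]' >/dev/null; python3 -c "
from workcell import bot; print(bot.job_done())"
```

```text
the job is handed in; nothing more can be done
None
```

The job is handed in: the ledge hangs on both tabs, pressed fully home and let go. A gentle lift stopped after about 3 mm, so the catch has sprung over the rim, though the judge's result was not shown.

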